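# Open the polishing barrel

## Robot

A 6-joint arm with a two-finger parallel gripper is mounted at the origin on the work surface. World frame = base frame: x ahead of the robot, y to its left, z up, the work surface at z = 0. Lengths are in m, angles in rad, forces in N, time in s.
With the tool pointing down it reaches from about 0.25 to 0.775 m from the base axis. Payload 8.9 kg.
Tool frame: the origin (TCP) lies between the finger pads; the fingertips stand 8 mm ahead of it and the grasp point (between the pads) lies 11 mm behind it (tip_extent is the distance from the TCP to the fingertips, in m); z points along the fingers, y is the line along which they close (so a half turn about z gives the same grasp; the last joint's range is limited). The gripper opens to 85 mm and grips with 20 to 120 N. Pads are 22 mm wide; open, the fingers measure 114 mm over their backs; the gripper's body (76 mm by 85 mm) begins 54 mm behind the grasp point. The pads swing forward as they close: fully open they stand 13 mm farther back than shut.
Start: joints at [-1.482, 0.291, -0.153, 1.127, 0, 1.431], TCP at [0.119, -0.511, 0.239] pointing down, gripper open.
Joint ranges: [-2.52, 2.52], [-0.91, 1.74], [-1.3, 1.37], [-1.96, 2.02], [-1.52, 1.47], [-3.14, 3.14]. Speed limits (rad/s): [2.22, 2.22, 2.79, 3.14, 3.14, 3.14].

## Interface

Orientations are given as a 3x3 rotation matrix whose columns are the frame's x, y, z axes.
In Python, from workcell import sense, grab_frame, finish_job, tip_extent gives the robot as it stands.
- The arm moves only by the shell command python3 -m handwheel 'ROWS'. ROWS is a JSON object whose one key "series" holds a list of rows, each an object with "xyz": the shift along the world's x, y, z in units of 60 mm (1.0 is 60 mm), a list of three; "delta_rot": the turn, a rotation vector about the world's x, y, z in units of 6 degrees (1.0 is 6 degrees), a list of three; "gripper": the closure, from 0 (fully open) to 1 (shut). A call has 1 to 10 rows; each row is the pose to reach, as a shift and turn from the pose commanded when the call began; what a row does not reach only later rows make up. A row lasts 1/8 s, in which the tool goes at most 62.5 mm and 10.7 degrees, less where a joint would pass 70% of its speed; a pose out of reach is approached as far as the arm can. A call with a gripper value outside its range is refused whole. The fingers move at their own pace and stop on an object; the grip force is fixed at half the most. Time passes only in rows, so rows that repeat a pose let the fingers close. It gives the time, the measured TCP pose, the force, the opening and the grip force at its end, in the units of the state.
- sense(): the state, without advancing time (a new reading comes with each control period).
- grab_frame(name): name is "scene" or "side" or "wrist"; returns a dict with "image" (384x512x3 uint8, red, green, blue), "intrinsics" (3x3 intrinsics, pixels), "R" (3x3) and "t" (3): a world point X has camera coordinates R X + t. Camera axes: x right, y down, z forward; pixel columns grow to the right and rows downward; lengths in m; the calibration is good to about 2 mm. The wrist camera is an equidistant fisheye: a pixel r from the principal point sees the ray r / f radians off the axis. A picture is of the moment at which its call begins. There is no depth.
- finish_job(): hands the job in; it is judged then, once.
The state is a dict: "time_s": time; "joint_pos": joint angles; "dq": joint speeds; "joint_torque": joint torques, N m; "ee_pos": TCP position; "ee_rot": TCP orientation; "contact_force": force on the tool from outside, world axes, zero at the start; "ft_torque": the same for the moment, N m; "finger_gap": finger opening in m; "gripper_force": force on a finger pad.
Only numpy, scipy, OpenCV 4.12 (cv2) and the standard library are available. Lean on these libraries where they do the work, as an engineer would, in place of code of your own. Each camera call takes 0.05 s, during which the arm holds its last target. There are 200 camera calls.

## Task

Unscrew the orange vaned cap from the polishing barrel by turning it anticlockwise until its thread runs free, then lift it away and set it down the right way up (grip bar on top) on the green leather pad, wholly on the pad. Leave the jar, tin, wax block and caliper where they are.

Things in the scene. Friction and masses are not known exactly. Their poses are not given: they have to be found in the camera images.
- barrel: black rubber polishing barrel, 100 mm across, fixed upright to the bench on a 124 mm aluminium foot; origin at the centre of its underside, z up its axis. Shoulder 72 mm up, then the white threaded neck. At the start the cap is fully on, its underside 75 mm above this origin.
- neck_top (a point): centre of the neck's top, 122 mm above the barrel's origin. Neck 40 mm across, 48 over its thread: right-handed, slippery (friction 0.12), 8 mm per turn, axial play 1.4 mm, sideways 0.8. The cap runs free after 2.25 anticlockwise turns (from above), 18 mm up; it then rests loosely round the neck and lifts straight off; half a turn more does no harm. At first hidden by the cap.
- cap: loose orange screw cap, 90 g: skirt 68 mm across, flat top 54 mm above the origin; on it a straight upright grip bar along x, 44 long, 12 thick, top 72 mm up. Two vanes, 12 thick, stand out from the skirt along +x and -x to 70 mm from the axis, 12 to 52 mm up. Origin: centre of the open underside; z up. Turns easily: 1 to 3 N on a vane; push it round, rising with it, or twist the bar.
- pad: green leather pad fixed on the bench, 160 x 160 mm, 5 mm thick; origin at the centre of its underside, x and y along its edges
- jar: small glass jar with a white lid, 56 mm across, 60 mm high; origin under its centre. Bystander.
- tin: small open steel tin, 72 mm across, 35 mm high; origin under its centre. Bystander.
- wax: dark red wax block 45 x 70 x 22 mm lying flat; origin under its centre. Bystander.
- caliper: digital caliper lying flat, 150 mm long along its x, black 60 x 36 x 12 mm display housing at its middle; jaws near its +x end reaching to -y; origin under the housing's centre. Bystander.

How it is judged:
By the outcome, as a careful person would: the job done as asked, in the order asked, and still so for the second after the job is handed in, with the robot touching nothing.
It also fails if it takes over 72 s, if anything falls off the work surface, if the arm or the gripper's body presses on something with over 40 N, if the wrist force passes 120 N, or if a joint passes its speed limit or range.

## Working session

There is one attempt and no reset: what is moved stays moved. The work goes in short steps, Python scripts to look and compute and a shell command to move; the robot and the scene stay as the last step left them, time stands still between calls to the robot, and variables do not carry over. Pictures are saved under pics/ and viewed, at most 10 in all, crops included, and the job is handed in when it is done.

```bash
mkdir -p pics; ls; cat > h.py <<'E'
import numpy as np, cv2
from workcell import sense, grab_frame, finish_job, tip_extent
def save(f,n): cv2.imwrite('pics/%s.png'%n, f['image'][:,:,::-1])
def ray(f,u,v,fish=False):
    K=np.array(f['intrinsics']);R=np.array(f['R']);t=np.array(f['t'])
    a=np.array([(u-K[0,2])/K[0,0],(v-K[1,2])/K[1,1]])
    if fish:
        r=np.hypot(*a); d=np.array([*(a/max(r,1e-9)*np.sin(r)),np.cos(r)])
    else: d=np.array([*a,1.])
    return -R.T@t, R.T@d
def plane(f,u,v,z,fish=False):
    c,d=ray(f,u,v,fish); return c+d*(z-c[2])/d[2]
def tri(rs):
    A=0;b=0
    for c,d in rs:
        d=d/np.linalg.norm(d);P=np.eye(3)-np.outer(d,d);A=A+P;b=b+P@c
    X=np.linalg.solve(A,b); return X,[np.linalg.norm(np.cross(X-c,d/np.linalg.norm(d))) for c,d in rs]
E
python3 - <<'E'
from h import *
ims=[]
for n in('scene','side'):
    f=grab_frame(n); ims.append(f['image']); print(n,np.round(-np.array(f['R']).T@f['t'],3)); 
    np.savez('pics/%s0.npz'%n,**f); save(f,n+'0')
s=sense();print(s['ee_pos'],np.round(s['ee_rot'],2),s['contact_force'],s['finger_gap'],tip_extent)
E
```

```text
pics
scene [1.045 0.217 0.826]
side [0.333 0.692 0.63 ]
[ 0.11854053 -0.51105689  0.23879951] [[ 0.97  0.23 -0.  ]
 [ 0.23 -0.97  0.  ]
 [ 0.   -0.   -1.  ]] [ 0.28379549  0.29737494 -0.57923269] 0.08560651349681615 0.008
```

View pics/scene0.png

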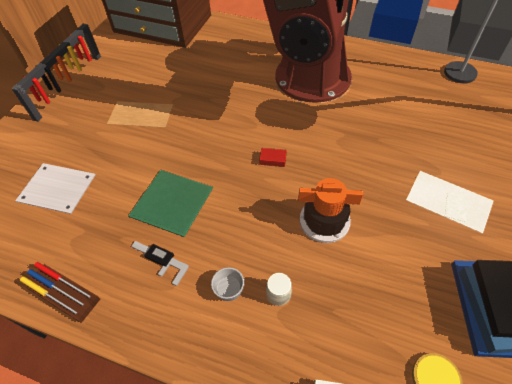

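View pics/side0.png

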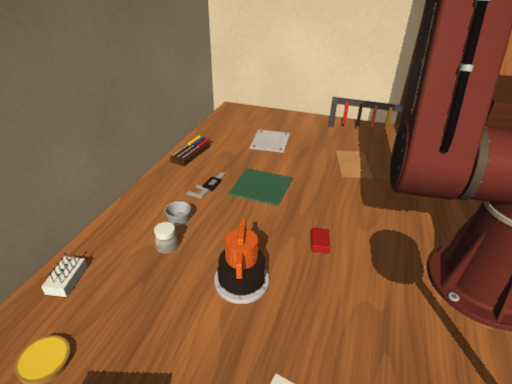

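The scene view shows the cap at about (330,195) on its barrel, with the pad at (171,201) and the bystanders at wax (273,157), caliper (160,257), tin (228,284) and jar (279,289). In the side view the cap is at (241,250) and the pad at (261,186).

```bash
python3 - <<'E'
from h import *
F={n:dict(np.load('pics/%s0.npz'%n)) for n in('scene','side')}
crops=[]
cor={}
for n,f in F.items():
    im=f['image'];hsv=cv2.cvtColor(im,cv2.COLOR_RGB2HSV)
    m=cv2.inRange(hsv,(60,100,40),(90,255,255))
    c=max(cv2.findContours(m,0,2)[0],key=cv2.contourArea)
    h=cv2.convexHull(c);
    for e in np.linspace(.01,.1,40):
        q=cv2.approxPolyDP(h,e*cv2.arcLength(h,True),True)
        if len(q)==4:break
    q=q[:,0].astype(float); M=cv2.moments(c); print(n,'pad',q.tolist(),M['m10']/M['m00'],M['m01']/M['m00'])
    P=np.array([plane(f,*p,.005) for p in q]);print(P.round(4),P.mean(0).round(4),np.linalg.norm(P-np.roll(P,1,0),axis=1).round(4)); cor[n]=(q,P)
    o=cv2.inRange(hsv,(3,200,120),(12,255,255)); 
    c=max(cv2.findContours(o,0,2)[0],key=cv2.contourArea);x,y,w,hh=cv2.boundingRect(c);print('cap bb',x,y,w,hh)
    x0,y0=int(x+w/2-40),int(y+hh/2-40); crops.append(cv2.resize(im[y0:y0+80,x0:x0+80],(400,400),interpolation=cv2.INTER_CUBIC));print('crop origin',x0,y0)
for i,p in enumerate(cor['scene'][1]):
    j=np.argmin(np.linalg.norm(cor['side'][1]-p,axis=1))
    print('tri',tri([ray(F['scene'],*cor['scene'][0][i]),ray(F['side'],*cor['side'][0][j])]))
cv2.imwrite('pics/crop.png',np.hstack(crops)[:,:,::-1])
E
```

```text
scene pad [[196.0, 213.0], [183.0, 235.0], [129.0, 215.0], [151.0, 184.0]] 162.34339525283798 214.59326625386996
[[ 0.612  -0.1298  0.005 ]
 [ 0.6795 -0.1323  0.005 ]
 [ 0.6731 -0.2862  0.005 ]
 [ 0.5691 -0.2818  0.005 ]] [ 0.6334 -0.2075  0.005 ] [0.158  0.0675 0.1539 0.1041]
cap bb 299 178 64 38
crop origin 291 157Traceback (most recent call last):
  File "<stdin>", line 8, in <module>
ValueError: max() iterable argument is empty
```

Colour thresholds are too tight; I'll widen them.

```bash
python3 - <<'E'
from h import *
F={n:dict(np.load('pics/%s0.npz'%n)) for n in('scene','side')}
crops=[]
cor={}
for n,f in F.items():
    im=f['image'];hsv=cv2.cvtColor(im,cv2.COLOR_RGB2HSV)
    print(hsv[201,171] if n=='scene' else hsv[186,261])
    m=cv2.inRange(hsv,(45,60,25),(95,255,255))
    c=max(cv2.findContours(m,0,2)[0],key=cv2.contourArea)
    h=cv2.convexHull(c);
    for e in np.linspace(.01,.1,40):
        q=cv2.approxPolyDP(h,e*cv2.arcLength(h,True),True)
        if len(q)==4:break
    q=q[:,0].astype(float); print(n,'pad',q.tolist())
    P=np.array([plane(f,*p,.005) for p in q]);print(P.round(4),P.mean(0).round(4),np.linalg.norm(P-np.roll(P,1,0),axis=1).round(4)); cor[n]=(q,P)
    o=cv2.inRange(hsv,(3,200,120),(12,255,255)); 
    c=max(cv2.findContours(o,0,2)[0],key=cv2.contourArea);x,y,w,hh=cv2.boundingRect(c);print('cap bb',x,y,w,hh)
    x0,y0=int(x+w/2-40),int(y+hh/2-40); crops.append(cv2.resize(im[y0:y0+80,x0:x0+80],(400,400),interpolation=cv2.INTER_CUBIC));print('crop origin',x0,y0)
for i,p in enumerate(cor['scene'][1]):
    j=np.argmin(np.linalg.norm(cor['side'][1]-p,axis=1))
    print('tri',tri([ray(F['scene'],*cor['scene'][0][i]),ray(F['side'],*cor['side'][0][j])]))
cv2.imwrite('pics/crop.png',np.hstack(crops)[:,:,::-1])
E
```

```text
[ 66 103 111]
scene pad [[212.0, 187.0], [184.0, 235.0], [129.0, 216.0], [161.0, 170.0]]
[[ 0.5248 -0.125   0.005 ]
 [ 0.6787 -0.1301  0.005 ]
 [ 0.6757 -0.2846  0.005 ]
 [ 0.5181 -0.2795  0.005 ]] [ 0.5993 -0.2048  0.005 ] [0.1547 0.154  0.1546 0.1577]
cap bb 299 178 64 38
crop origin 291 157
[64 91 90]
side pad [[229.0, 192.0], [246.0, 169.0], [291.0, 178.0], [277.0, 205.0]]
[[ 0.6772 -0.1372  0.005 ]
 [ 0.6729 -0.281   0.005 ]
 [ 0.5179 -0.2766  0.005 ]
 [ 0.5224 -0.1219  0.005 ]] [ 0.5976 -0.2042  0.005 ] [0.1556 0.1439 0.1551 0.1548]
cap bb 225 219 33 60
crop origin 201 209
tri (array([ 0.52316878, -0.12603268,  0.002048  ]), [np.float64(0.00023698774849443071), np.float64(0.0002369877484944839)])
tri (array([ 0.67721287, -0.13173057,  0.00642875]), [np.float64(0.0026813823895292855), np.float64(0.002681382389529182)])
tri (array([ 0.67451393, -0.28625156,  0.00188259]), [np.float64(0.0002622510308445751), np.float64(0.0002622510308445899)])
tri (array([ 0.51798646, -0.27959495,  0.00379832]), [np.float64(0.0007044824550647445), np.float64(0.0007044824550647783)])
```

View pics/crop.png

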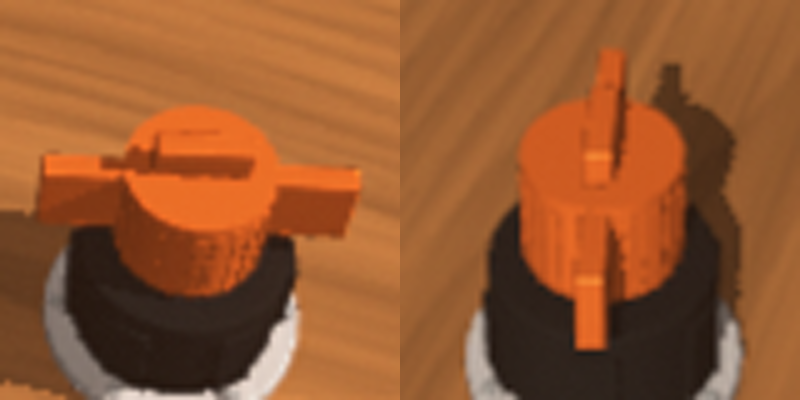

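The crop shows the bar and vanes lying roughly along world y. In the left half the flat top is centred near (202,165) and the +y vane's front top corner is at (360,170). In the right half the top is centred at about (203,157) and the vane end's top edge runs from (175,278) to (207,278).

```bash
python3 - <<'E'
from h import *
F={n:dict(np.load('pics/%s0.npz'%n)) for n in('scene','side')}
sc=lambda x,y:ray(F['scene'],291+(x+.5)/5-.5,157+(y+.5)/5-.5)
si=lambda x,y:ray(F['side'],201+(x+.5)/5-.5,209+(y+.5)/5-.5)
print('vane +y +x corner',tri([sc(360,170),si(175,278)]))
print('bar +y +x top corner',tri([sc(254,158),si(184,152)]))
# disc centre: bearing from left/right extremes, far edge top
print('disc',tri([sc(202,165),si(203,157)]))
for z in (.125,.129,.133,.139):
    for n,g,(l,r,t,yc) in(('sc',sc,(125,279,107,165)),('si',si,(120,286,100,157))):
        P=[ (lambda c,d:c+d*(z-c[2])/d[2])(*g(*p)) for p in((l,yc),(r,yc),((l+r)/2,t))]
        far=P[2]; d=P[1]-P[0]; w=np.linalg.norm(d); nrm=np.array([-d[1],d[0],0])/w
        ctr=(P[0]+P[1])/2; c0=g((l+r)/2,t)[0]; nrm*=np.sign((c0-far)@nrm)
        print(z,n,'width',w.round(4),'ctr(mid)',ctr.round(4)[:2],'ctr(from far)',(far+nrm*.034)[:2].round(4))
E
```

```text
vane +y +x corner (array([0.50770282, 0.24515964, 0.13160322]), [np.float64(0.002704038492991392), np.float64(0.0027040384929913797)])
bar +y +x top corner (array([0.52453384, 0.19791858, 0.14655914]), [np.float64(0.0010612285546915544), np.float64(0.0010612285546916526)])
disc (array([0.52290303, 0.1776784 , 0.1280488 ]), [np.float64(0.00028638240310683113), np.float64(0.000286382403106935)])
0.125 sc width 0.0679 ctr(mid) [0.5204 0.1773] ctr(from far) [0.5209 0.1806]
0.125 si width 0.0684 ctr(mid) [0.5241 0.1749] ctr(from far) [0.5252 0.1733]
0.129 sc width 0.0676 ctr(mid) [0.5234 0.1775] ctr(from far) [0.5241 0.1809]
0.129 si width 0.0679 ctr(mid) [0.5226 0.179 ] ctr(from far) [0.5236 0.1776]
0.133 sc width 0.0672 ctr(mid) [0.5263 0.1777] ctr(from far) [0.5273 0.1811]
0.133 si width 0.0673 ctr(mid) [0.5211 0.1831] ctr(from far) [0.522 0.182]
0.139 sc width 0.0666 ctr(mid) [0.5308 0.1781] ctr(from far) [0.532  0.1815]
0.139 si width 0.0665 ctr(mid) [0.5189 0.1892] ctr(from far) [0.5196 0.1885]
```

```bash
python3 -m handwheel '{"series":[{"xyz":[0.33,0.57,0.07],"delta_rot":[0,0,0.77],"gripper":0},{"xyz":[0.67,1.15,0.14],"delta_rot":[0,0,1.53],"gripper":0},{"xyz":[1.01,1.72,0.2],"delta_rot":[0,0,2.3],"gripper":0},{"xyz":[1.35,2.3,0.28],"delta_rot":[0,0,3.06],"gripper":0},{"xyz":[1.68,2.87,0.35],"delta_rot":[0,0,3.83],"gripper":0},{"xyz":[2.02,3.44,0.42],"delta_rot":[0,0,4.6],"gripper":0},{"xyz":[2.36,4.02,0.5],"delta_rot":[0,0,5.36],"gripper":0},{"xyz":[2.7,4.59,0.55],"delta_rot":[0,0,6.1],"gripper":0},{"xyz":[3.03,5.17,0.6],"delta_rot":[0,0,6.9],"gripper":0},{"xyz":[3.37,5.74,0.69],"delta_rot":[0,0,7.65],"gripper":0}]}'
python3 -m handwheel '{"series":[{"xyz":[0.33,0.57,0],"delta_rot":[0,0,0.77],"gripper":0},{"xyz":[0.67,1.15,0],"delta_rot":[0,0,1.53],"gripper":0},{"xyz":[1.01,1.72,0],"delta_rot":[0,0,2.3],"gripper":0},{"xyz":[1.35,2.3,0],"delta_rot":[0,0,3.06],"gripper":0},{"xyz":[1.68,2.87,0],"delta_rot":[0,0,3.83],"gripper":0},{"xyz":[2.02,3.44,0],"delta_rot":[0,0,4.6],"gripper":0},{"xyz":[2.36,4.02,0],"delta_rot":[0,0,5.36],"gripper":0},{"xyz":[2.7,4.59,0],"delta_rot":[0,0,6.1],"gripper":0},{"xyz":[3.03,5.17,0],"delta_rot":[0,0,6.9],"gripper":0},{"xyz":[3.37,5.74,0],"delta_rot":[0,0,7.65],"gripper":0}]}'
python3 - <<'E'
from h import *
f=grab_frame('wrist');save(f,'w1');np.savez('pics/w1.npz',**f);s=sense()
print(s['time_s'],s['ee_pos'],np.degrees(s['joint_pos']).round(1),np.array(s['ee_rot']).round(3),s['contact_force'])
print(f['intrinsics'],-np.array(f['R']).T@f['t'])
E
```

```text
time_s: 1.35
ee_pos: [0.321, -0.1657, 0.2806]
ee_rot: [[0.514, 0.858, -0.0], [0.858, -0.514, 0.0], [0.0, -0.0, -1.0]]
contact_force: [0.3, -0.0, 0.3]
finger_gap: 0.0851
gripper_force: 0.0
time_s: 2.6
ee_pos: [0.5233, 0.1786, 0.2803]
ee_rot: [[-0.259, 0.966, -0.001], [0.966, 0.259, -0.0], [-0.0, -0.001, -1.0]]
contact_force: [0.2, -0.4, -0.5]
finger_gap: 0.0853
gripper_force: 0.0
2.65 [0.52514964 0.18187713 0.27987306] [11.5 19.   0.6 71.6  0.1 86.2] [[-0.264  0.965  0.001]
 [ 0.964  0.264  0.002]
 [ 0.002  0.001 -1.   ]] [-2.07039071  0.45637735 -1.14183577]
[[297.31863964   0.         261.93487983]
 [  0.         297.31863964 194.53048083]
 [  0.           0.           1.        ]] [0.50600528 0.24740311 0.41490642]
```

View pics/w1.png

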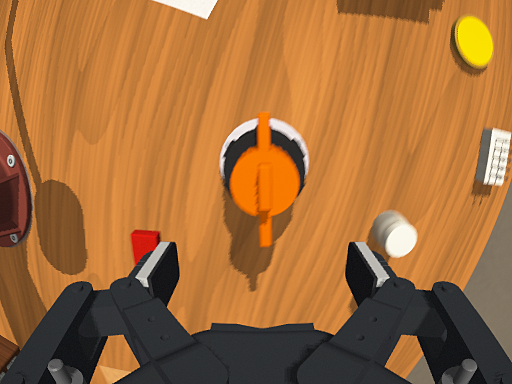

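The wrist view shows the flat top centred near (265,181) with its vanes running from (264,113) to (265,247), almost in line with the image vertical and so with the tool x. I'll go lower and measure from a second place.

```bash
python3 -m handwheel '{"series":[{"xyz":[0,0,-0.4],"delta_rot":[0,0,0],"gripper":0},{"xyz":[0,0,-0.8],"delta_rot":[0,0,0],"gripper":0},{"xyz":[0,0,-0.8],"delta_rot":[0,0,0],"gripper":0},{"xyz":[0,0,-0.8],"delta_rot":[0,0,0],"gripper":0}]}'
cat > m.py <<'E'
from h import *
def capmeas(f,z):
    hsv=cv2.cvtColor(f['image'],cv2.COLOR_RGB2HSV)
    o=cv2.inRange(hsv,(3,215,110),(14,255,255)); o=cv2.morphologyEx(o,cv2.MORPH_OPEN,np.ones((3,3)))
    n,l,st,ce=cv2.connectedComponentsWithStats(o)
    k=1+np.argmax([st[i,4]*(100<ce[i][0]<420) for i in range(1,n)]); m=(l==k).astype(np.uint8)
    c=cv2.findContours(m,0,1)[0]; c=max(c,key=len)[:,0].astype(float)
    P=np.array([plane(f,u,v,z,True) for u,v in c])[:,:2]
    # iterate: far side of the disc and vane tips
    ctr=np.median(P,0)
    for _ in range(20):
        r=np.linalg.norm(P-ctr,axis=1); q=P[(r<.0385)&(r>.029)]
        A=np.c_[2*q,np.ones(len(q))]; s=np.linalg.lstsq(A,(q**2).sum(1),rcond=None)[0]; ctr=s[:2]
    R=np.sqrt(s[2]+ctr@ctr)
    d=P-ctr; r=np.linalg.norm(d,axis=1); far=d[r>.05]
    u,_,vt=np.linalg.svd(far); ang=np.degrees(np.arctan2(vt[0,1],vt[0,0]))%180
    ax=np.array([np.cos(np.radians(ang)),np.sin(np.radians(ang))]); pr=far@ax
    return c,P,ctr,R,ang,(pr.min(),pr.max())
E
python3 - <<'E'
from m import *
f=grab_frame('wrist');save(f,'w2');np.savez('pics/w2.npz',**f);s=sense()
print(s['time_s'],s['ee_pos'],np.array(s['ee_rot'])[:,0])
g=dict(np.load('pics/w1.npz'))
tips=[]
for h in(g,f):
    for z in(.125,.129,.133):
        c,P,ctr,R,a,e=capmeas(h,z); print(z,ctr.round(4),R.round(4),a.round(2),np.round(e,4))
    # vane tips
    t=[c[c[:,1]<=c[:,1].min()+1].mean(0),c[c[:,1]>=c[:,1].max()-1].mean(0)];tips.append(t);print(t)
for k in(0,1):print('tip',tri([ray(g,*tips[0][k],True),ray(f,*tips[1][k],True)]))
E
```

```text
time_s: 3.15
ee_pos: [0.5233, 0.1773, 0.2335]
ee_rot: [[-0.256, 0.967, 0.001], [0.967, 0.256, 0.0], [-0.0, 0.001, -1.0]]
contact_force: [-0.2, -0.2, 0.8]
finger_gap: 0.0854
gripper_force: 0.0
3.2 [0.52347419 0.17738148 0.23373463] [-2.56155418e-01  9.66635608e-01 -4.98759092e-05]
0.125 [0.5305 0.1625] 0.0334 106.55 [-0.0543 -0.0504]
0.129 [0.5302 0.1619] 0.0336 105.86 [-0.0517 -0.0504]
0.133 [0.5308 0.1641] 0.0335 104.54 [-0.0517 -0.0505]
[array([261. , 162.4]), array([264.        , 245.81818182])]Traceback (most recent call last):
  File "<stdin>", line 8, in <module>
  File "m.py", line 18, in capmeas
    return c,P,ctr,R,ang,(pr.min(),pr.max())
                          ~~~~~~^^
    return umr_minimum(a, axis, None, out, keepdims, initial, where)
ValueError: zero-size array to reduction operation minimum which has no identity
```

View pics/w2.png

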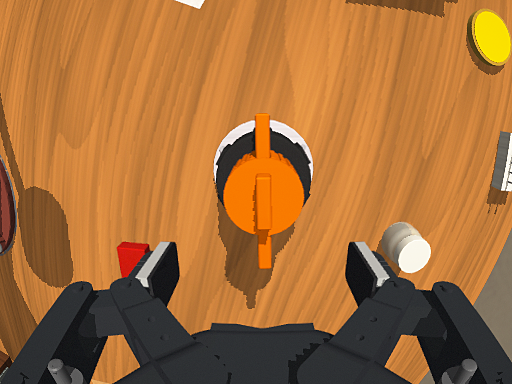

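The second wrist view shows the top at about (263,194), with vane tips at (262,113) and (265,268) and the bar's top at columns 257–271. The colour mask lost part of the cap, so I'll widen it.

```bash
python3 - <<'E'
from m import *
import m
f=dict(np.load('pics/w2.npz'));g=dict(np.load('pics/w1.npz'))
hsv=cv2.cvtColor(f['image'],cv2.COLOR_RGB2HSV)
print(hsv[125,262],hsv[200,240],hsv[200,263],hsv[260,265],'wood',hsv[330-60,290],hsv[100,300])
E
sed -i 's/(3,215,110),(14,255,255)/(3,240,150),(20,255,255)/' m.py
python3 - <<'E'
from m import *
f=dict(np.load('pics/w2.npz'));g=dict(np.load('pics/w1.npz'))
tips=[]
for h in(g,f):
    for z in(.129,.147):
        c,P,ctr,R,a,e=capmeas(h,z); print(z,ctr.round(4),R.round(4),a.round(2),np.round(e,4))
    t=[c[c[:,1]<=c[:,1].min()+1].mean(0),c[c[:,1]>=c[:,1].max()-1].mean(0)];tips.append(t);print(t)
for k in(0,1):print('tip',tri([ray(g,*tips[0][k],True),ray(f,*tips[1][k],True)]))
print([plane(f,*t,.127,True).round(4) for t in tips[1]])
E
```

```text
[ 15 255 249] [ 15 255 249] [ 15 255 249] [ 15 255 248] wood [ 14 177 207] [ 15 178 231]
0.129 [0.5262 0.1799] 0.0347 106.01 [-0.0702  0.0677]
0.147 [0.5249 0.1842] 0.0329 106.04 [-0.0658  0.0634]
[array([263.        , 113.18181818]), array([264.6, 245.4])]
0.129 [0.5253 0.1784] 0.0347 105.97 [-0.07    0.0682]
0.147 [0.5238 0.1836] 0.0325 105.93 [-0.0648  0.063 ]
[array([262.        , 113.38461538]), array([264.5 , 267.75])]
tip (array([0.50491218, 0.24940391, 0.65745041]), [np.float64(0.0002793555592131908), np.float64(0.0002793555592132285)])
tip (array([0.5423026 , 0.11995459, 0.14401969]), [np.float64(0.0004431899208547007), np.float64(0.0004431899208546599)])
[array([0.5068, 0.2436, 0.127 ]), array([0.5446, 0.1102, 0.127 ])]
```

```bash
python3 -m handwheel '{"series":[{"xyz":[0.02,0,-0.5],"delta_rot":[0,0,0.17],"gripper":0.3},{"xyz":[0.02,0,-1.0],"delta_rot":[0,0,0.17],"gripper":0.5},{"xyz":[0.02,0,-1.4],"delta_rot":[0,0,0.17],"gripper":0.5},{"xyz":[0.02,0,-1.56],"delta_rot":[0,0,0.17],"gripper":0.5},{"xyz":[0.02,0,-1.56],"delta_rot":[0,0,0.17],"gripper":0.5}]}'
python3 -m handwheel '{"series":[{"xyz":[0,0,0],"delta_rot":[0,0,0],"gripper":1},{"xyz":[0,0,0],"delta_rot":[0,0,0],"gripper":1},{"xyz":[0,0,0],"delta_rot":[0,0,0],"gripper":1},{"xyz":[0,0,0],"delta_rot":[0,0,0],"gripper":1}]}'
```

```text
time_s: 3.82
ee_pos: [0.5244, 0.1774, 0.1395]
ee_rot: [[-0.273, 0.962, 0.0], [0.962, 0.273, 0.0], [-0.0, 0.0, -1.0]]
contact_force: [0.5, 0.0, 0.4]
finger_gap: 0.0429
gripper_force: 0.0
time_s: 4.32
ee_pos: [0.525, 0.1776, 0.1402]
ee_rot: [[-0.274, 0.962, 0.002], [0.962, 0.274, 0.0], [-0.0, 0.002, -1.0]]
contact_force: [-0.1, 0.3, 6.9]
finger_gap: 0.0105
gripper_force: 61.4
```

```bash
python3 -m handwheel '{"series":[{"xyz":[0,0,0.0025],"delta_rot":[0,0,1],"gripper":1},{"xyz":[0,0,0.0055],"delta_rot":[0,0,2.5],"gripper":1},{"xyz":[0,0,0.009],"delta_rot":[0,0,4],"gripper":1},{"xyz":[0,0,0.0125],"delta_rot":[0,0,5.6],"gripper":1},{"xyz":[0,0,0.016],"delta_rot":[0,0,7.2],"gripper":1},{"xyz":[0,0,0.0195],"delta_rot":[0,0,8.8],"gripper":1},{"xyz":[0,0,0.022],"delta_rot":[0,0,10],"gripper":1}]}'
python3 - <<'E'
from h import *
s=sense();print(np.degrees(s['joint_pos']).round(1),np.round(s['ft_torque'],2))
E
```

```text
time_s: 5.2
ee_pos: [0.5247, 0.1774, 0.1415]
ee_rot: [[-0.971, 0.24, 0.002], [0.24, 0.971, 0.0], [-0.002, 0.0, -1.0]]
contact_force: [-1.5, -1.1, 8.1]
finger_gap: 0.0101
gripper_force: 61.6
[ 11.1  23.9 -13.7  52.4  -0.   25. ] [-0.22  0.36 -0.11]
```

```bash
python3 -m handwheel '{"series":[{"xyz":[0,0,0.0037],"delta_rot":[0,0,1.66],"gripper":1},{"xyz":[0,0,0.0074],"delta_rot":[0,0,3.33],"gripper":1},{"xyz":[0,0,0.0111],"delta_rot":[0,0,5],"gripper":1},{"xyz":[0,0,0.0148],"delta_rot":[0,0,6.66],"gripper":1},{"xyz":[0,0,0.0185],"delta_rot":[0,0,8.33],"gripper":1},{"xyz":[0,0,0.0222],"delta_rot":[0,0,10],"gripper":1},{"xyz":[0,0,0.0259],"delta_rot":[0,0,11.66],"gripper":1},{"xyz":[0,0,0.0296],"delta_rot":[0,0,13.33],"gripper":1},{"xyz":[0,0,0.0333],"delta_rot":[0,0,15],"gripper":1},{"xyz":[0,0,0.037],"delta_rot":[0,0,16.66],"gripper":1}]}'
python3 -m handwheel '{"series":[{"xyz":[0,0,0.0037],"delta_rot":[0,0,1.6],"gripper":1},{"xyz":[0,0,0.0074],"delta_rot":[0,0,3.2],"gripper":1},{"xyz":[0,0,0.0108],"delta_rot":[0,0,4.8],"gripper":1},{"xyz":[0,0,0.0144],"delta_rot":[0,0,6.4],"gripper":1},{"xyz":[0,0,0.018],"delta_rot":[0,0,8],"gripper":1},{"xyz":[0,0,0.0215],"delta_rot":[0,0,9.6],"gripper":1},{"xyz":[0,0,0.025],"delta_rot":[0,0,11.2],"gripper":1},{"xyz":[0,0,0.0285],"delta_rot":[0,0,12.8],"gripper":1},{"xyz":[0,0,0.032],"delta_rot":[0,0,14.4],"gripper":1},{"xyz":[0,0,0.0351],"delta_rot":[0,0,15.8],"gripper":1}]}'
python3 - <<'E'
from h import *
s=sense();print(np.degrees(s['joint_pos']).round(1),np.round(s['ft_torque'],2))
E
```

```text
time_s: 6.45
ee_pos: [0.5248, 0.1767, 0.1437]
ee_rot: [[-0.068, -0.998, 0.002], [-0.998, 0.068, -0.001], [0.001, -0.002, -1.0]]
contact_force: [-0.3, -3.4, 6.9]
finger_gap: 0.0102
gripper_force: 61.5
time_s: 7.7
ee_pos: [0.5251, 0.1772, 0.1459]
ee_rot: [[1.0, 0.016, 0.002], [0.016, -1.0, -0.0], [0.002, 0.0, -1.0]]
contact_force: [0.6, -0.6, 6.5]
finger_gap: 0.0106
gripper_force: 61.4
[  11.1   23.6  -13.3   53.    -0.  -169.8] [-0.36 -0.09 -0.04]
```

```bash
python3 -m handwheel '{"series":[{"xyz":[0,0,0],"delta_rot":[0,0,0],"gripper":0.2},{"xyz":[0,0,0],"delta_rot":[0,0,0],"gripper":0.2},{"xyz":[0,0,0],"delta_rot":[0,0,0],"gripper":0.2},{"xyz":[0,0,0],"delta_rot":[0,0,0],"gripper":0.2},{"xyz":[0,0,0],"delta_rot":[0,0,-1.66],"gripper":0.2},{"xyz":[0,0,0],"delta_rot":[0,0,-3.33],"gripper":0.2},{"xyz":[0,0,0],"delta_rot":[0,0,-5],"gripper":0.2},{"xyz":[0,0,0],"delta_rot":[0,0,-6.66],"gripper":0.2},{"xyz":[0,0,0],"delta_rot":[0,0,-8.33],"gripper":0.2},{"xyz":[0,0,0],"delta_rot":[0,0,-10],"gripper":0.2}]}'
python3 - <<'E'
from h import *
f=grab_frame('side');save({'image':cv2.resize(f['image'][190:310,180:300],(480,480))},'s2')
E
```

```text
time_s: 8.95
ee_pos: [0.5241, 0.1774, 0.1447]
ee_rot: [[0.504, -0.864, -0.0], [-0.864, -0.504, -0.0], [-0.0, 0.0, -1.0]]
contact_force: [-0.7, 0.2, -0.5]
finger_gap: 0.0684
gripper_force: 0.0
```

View pics/s2.png

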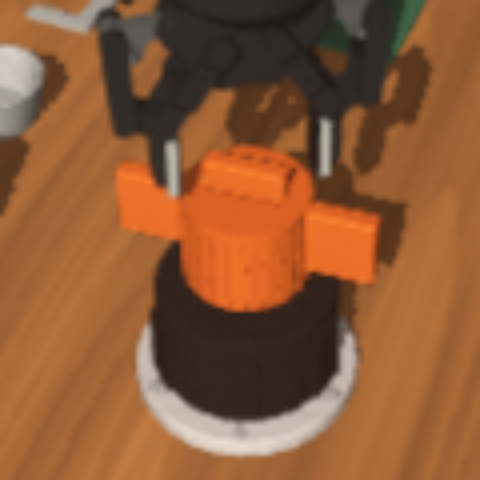

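The crop shows the cap turned so its vanes lie along world x, at (150,205) and (345,240). It is still seated, and the open fingers clear the bar. I'll finish the return and regrip.

```bash
python3 -m handwheel '{"series":[{"xyz":[0,0,0],"delta_rot":[0,0,-1.74],"gripper":0.2},{"xyz":[0,0,0],"delta_rot":[0,0,-3.48],"gripper":0.2},{"xyz":[0,0,0],"delta_rot":[0,0,-5.22],"gripper":0.2},{"xyz":[0,0,0],"delta_rot":[0,0,-6.96],"gripper":0.2},{"xyz":[0,0,0],"delta_rot":[0,0,-8.7],"gripper":0.2},{"xyz":[0,0,0],"delta_rot":[0,0,-10.44],"gripper":0.2},{"xyz":[0,0,0],"delta_rot":[0,0,-12.18],"gripper":0.2},{"xyz":[0,0,0],"delta_rot":[0,0,-13.9],"gripper":0.2},{"xyz":[0,0,0],"delta_rot":[0,0,-15.66],"gripper":0.2},{"xyz":[0,0,0],"delta_rot":[0,0,-17.4],"gripper":0.2}]}'
python3 -m handwheel '{"series":[{"xyz":[0,0,0],"delta_rot":[0,0,-1.4],"gripper":0.2},{"xyz":[0,0,0],"delta_rot":[0,0,-2.6],"gripper":0.6},{"xyz":[0,0,0],"delta_rot":[0,0,-2.6],"gripper":1},{"xyz":[0,0,0],"delta_rot":[0,0,-2.6],"gripper":1},{"xyz":[0,0,0],"delta_rot":[0,0,-2.6],"gripper":1},{"xyz":[0,0,0],"delta_rot":[0,0,-2.6],"gripper":1},{"xyz":[0,0,0],"delta_rot":[0,0,-2.6],"gripper":1}]}'
```

```text
time_s: 10.25
ee_pos: [0.5241, 0.1774, 0.1447]
ee_rot: [[-0.961, -0.276, -0.0], [-0.276, 0.961, 0.0], [0.0, 0.0, -1.0]]
contact_force: [-0.2, -0.6, -0.0]
finger_gap: 0.0685
gripper_force: 0.0
time_s: 11.12
ee_pos: [0.5243, 0.1774, 0.1449]
ee_rot: [[-1.0, -0.012, 0.0], [-0.012, 1.0, -0.0], [-0.0, -0.0, -1.0]]
contact_force: [-0.7, -0.2, 2.5]
finger_gap: 0.0104
gripper_force: 59.9
```

Second stroke, 180°.

```bash
python3 -m handwheel '{"series":[{"xyz":[0,0,0.0037],"delta_rot":[0,0,1.66],"gripper":1},{"xyz":[0,0,0.0074],"delta_rot":[0,0,3.33],"gripper":1},{"xyz":[0,0,0.0111],"delta_rot":[0,0,5],"gripper":1},{"xyz":[0,0,0.0148],"delta_rot":[0,0,6.66],"gripper":1},{"xyz":[0,0,0.0185],"delta_rot":[0,0,8.33],"gripper":1},{"xyz":[0,0,0.0222],"delta_rot":[0,0,10],"gripper":1},{"xyz":[0,0,0.0259],"delta_rot":[0,0,11.66],"gripper":1},{"xyz":[0,0,0.0296],"delta_rot":[0,0,13.33],"gripper":1},{"xyz":[0,0,0.0333],"delta_rot":[0,0,15],"gripper":1},{"xyz":[0,0,0.037],"delta_rot":[0,0,16.66],"gripper":1}]}'
python3 -m handwheel '{"series":[{"xyz":[0,0,0.0037],"delta_rot":[0,0,1.66],"gripper":1},{"xyz":[0,0,0.0074],"delta_rot":[0,0,3.33],"gripper":1},{"xyz":[0,0,0.0111],"delta_rot":[0,0,5],"gripper":1},{"xyz":[0,0,0.0148],"delta_rot":[0,0,6.66],"gripper":1},{"xyz":[0,0,0.0185],"delta_rot":[0,0,8.33],"gripper":1},{"xyz":[0,0,0.0222],"delta_rot":[0,0,10],"gripper":1},{"xyz":[0,0,0.0259],"delta_rot":[0,0,11.66],"gripper":1},{"xyz":[0,0,0.0296],"delta_rot":[0,0,13.33],"gripper":1},{"xyz":[0,0,0.0296],"delta_rot":[0,0,13.33],"gripper":1}]}'
python3 -m handwheel '{"series":[{"xyz":[0,0,0],"delta_rot":[0,0,0],"gripper":0.2},{"xyz":[0,0,0],"delta_rot":[0,0,0],"gripper":0.2},{"xyz":[0,0,0],"delta_rot":[0,0,0],"gripper":0.2},{"xyz":[0,0,0],"delta_rot":[0,0,0],"gripper":0.2},{"xyz":[0,0,0],"delta_rot":[0,0,-1.66],"gripper":0.2},{"xyz":[0,0,0],"delta_rot":[0,0,-3.33],"gripper":0.2},{"xyz":[0,0,0],"delta_rot":[0,0,-5],"gripper":0.2},{"xyz":[0,0,0],"delta_rot":[0,0,-6.66],"gripper":0.2},{"xyz":[0,0,0],"delta_rot":[0,0,-8.33],"gripper":0.2},{"xyz":[0,0,0],"delta_rot":[0,0,-10],"gripper":0.2}]}'
python3 -m handwheel '{"series":[{"xyz":[0,0,0],"delta_rot":[0,0,-1.74],"gripper":0.2},{"xyz":[0,0,0],"delta_rot":[0,0,-3.48],"gripper":0.2},{"xyz":[0,0,0],"delta_rot":[0,0,-5.22],"gripper":0.2},{"xyz":[0,0,0],"delta_rot":[0,0,-6.96],"gripper":0.2},{"xyz":[0,0,0],"delta_rot":[0,0,-8.7],"gripper":0.2},{"xyz":[0,0,0],"delta_rot":[0,0,-10.44],"gripper":0.2},{"xyz":[0,0,0],"delta_rot":[0,0,-12.18],"gripper":0.2},{"xyz":[0,0,0],"delta_rot":[0,0,-13.9],"gripper":0.2},{"xyz":[0,0,0],"delta_rot":[0,0,-15.66],"gripper":0.2},{"xyz":[0,0,0],"delta_rot":[0,0,-17.4],"gripper":0.2}]}'
python3 -m handwheel '{"series":[{"xyz":[0,0,0],"delta_rot":[0,0,-1.4],"gripper":0.2},{"xyz":[0,0,0],"delta_rot":[0,0,-2.6],"gripper":0.6},{"xyz":[0,0,0],"delta_rot":[0,0,-2.6],"gripper":1},{"xyz":[0,0,0],"delta_rot":[0,0,-2.6],"gripper":1},{"xyz":[0,0,0],"delta_rot":[0,0,-2.6],"gripper":1},{"xyz":[0,0,0],"delta_rot":[0,0,-2.6],"gripper":1},{"xyz":[0,0,0],"delta_rot":[0,0,-2.6],"gripper":1}]}'
python3 - <<'E'
from h import *
s=sense();print(np.degrees(s['joint_pos']).round(1),np.round(s['ft_torque'],2))
E
```

```text
time_s: 12.38
ee_pos: [0.5242, 0.1772, 0.1471]
ee_rot: [[0.19, -0.982, 0.0], [-0.982, -0.19, -0.0], [0.0, -0.0, -1.0]]
contact_force: [-0.7, -1.1, 1.8]
finger_gap: 0.0104
gripper_force: 60.0
time_s: 13.5
ee_pos: [0.5244, 0.1773, 0.1489]
ee_rot: [[1.0, 0.009, 0.001], [0.009, -1.0, -0.0], [0.001, 0.0, -1.0]]
contact_force: [0.4, -2.1, 0.9]
finger_gap: 0.0106
gripper_force: 59.9
time_s: 14.75
ee_pos: [0.5241, 0.1774, 0.1487]
ee_rot: [[0.503, -0.864, -0.0], [-0.864, -0.503, 0.0], [-0.0, 0.0, -1.0]]
contact_force: [-0.1, -1.4, 0.9]
finger_gap: 0.0684
gripper_force: 0.0
time_s: 16.0
ee_pos: [0.5242, 0.1774, 0.1487]
ee_rot: [[-0.962, -0.272, -0.0], [-0.272, 0.962, -0.0], [0.0, -0.0, -1.0]]
contact_force: [0.4, 0.1, -0.2]
finger_gap: 0.0686
gripper_force: 0.0
time_s: 16.88
ee_pos: [0.5243, 0.1774, 0.1489]
ee_rot: [[-1.0, -0.01, 0.0], [-0.01, 1.0, 0.0], [-0.0, 0.0, -1.0]]
contact_force: [-0.6, 0.3, 3.5]
finger_gap: 0.0103
gripper_force: 59.9
[ 11.1  23.5 -13.   53.5   0.   10.5] [-0.07 -0.02  0.03]
```

```bash
python3 -m handwheel '{"series":[{"xyz":[0,0,0.0037],"delta_rot":[0,0,1.66],"gripper":1},{"xyz":[0,0,0.0074],"delta_rot":[0,0,3.33],"gripper":1},{"xyz":[0,0,0.0111],"delta_rot":[0,0,5],"gripper":1},{"xyz":[0,0,0.0148],"delta_rot":[0,0,6.66],"gripper":1},{"xyz":[0,0,0.0185],"delta_rot":[0,0,8.33],"gripper":1},{"xyz":[0,0,0.0222],"delta_rot":[0,0,10],"gripper":1},{"xyz":[0,0,0.0259],"delta_rot":[0,0,11.66],"gripper":1},{"xyz":[0,0,0.0296],"delta_rot":[0,0,13.33],"gripper":1},{"xyz":[0,0,0.0333],"delta_rot":[0,0,15],"gripper":1},{"xyz":[0,0,0.037],"delta_rot":[0,0,16.66],"gripper":1}]}'
python3 -m handwheel '{"series":[{"xyz":[0,0,0.0037],"delta_rot":[0,0,1.66],"gripper":1},{"xyz":[0,0,0.0074],"delta_rot":[0,0,3.33],"gripper":1},{"xyz":[0,0,0.0111],"delta_rot":[0,0,5],"gripper":1},{"xyz":[0,0,0.0148],"delta_rot":[0,0,6.66],"gripper":1},{"xyz":[0,0,0.0185],"delta_rot":[0,0,8.33],"gripper":1},{"xyz":[0,0,0.0222],"delta_rot":[0,0,10],"gripper":1},{"xyz":[0,0,0.0259],"delta_rot":[0,0,11.66],"gripper":1},{"xyz":[0,0,0.0296],"delta_rot":[0,0,13.33],"gripper":1},{"xyz":[0,0,0.0296],"delta_rot":[0,0,13.33],"gripper":1}]}'
python3 -m handwheel '{"series":[{"xyz":[0,0,0],"delta_rot":[0,0,0],"gripper":0.2},{"xyz":[0,0,0],"delta_rot":[0,0,0],"gripper":0.2},{"xyz":[0,0,0],"delta_rot":[0,0,0],"gripper":0.2},{"xyz":[0,0,0],"delta_rot":[0,0,0],"gripper":0.2},{"xyz":[0,0,0],"delta_rot":[0,0,-1.66],"gripper":0.2},{"xyz":[0,0,0],"delta_rot":[0,0,-3.33],"gripper":0.2},{"xyz":[0,0,0],"delta_rot":[0,0,-5],"gripper":0.2},{"xyz":[0,0,0],"delta_rot":[0,0,-6.66],"gripper":0.2},{"xyz":[0,0,0],"delta_rot":[0,0,-8.33],"gripper":0.2},{"xyz":[0,0,0],"delta_rot":[0,0,-10],"gripper":0.2}]}'
python3 -m handwheel '{"series":[{"xyz":[0,0,0],"delta_rot":[0,0,-1.74],"gripper":0.2},{"xyz":[0,0,0],"delta_rot":[0,0,-3.48],"gripper":0.2},{"xyz":[0,0,0],"delta_rot":[0,0,-5.22],"gripper":0.2},{"xyz":[0,0,0],"delta_rot":[0,0,-6.96],"gripper":0.2},{"xyz":[0,0,0],"delta_rot":[0,0,-8.7],"gripper":0.2},{"xyz":[0,0,0],"delta_rot":[0,0,-10.44],"gripper":0.2},{"xyz":[0,0,0],"delta_rot":[0,0,-12.18],"gripper":0.2},{"xyz":[0,0,0],"delta_rot":[0,0,-13.9],"gripper":0.2},{"xyz":[0,0,0],"delta_rot":[0,0,-15.66],"gripper":0.2},{"xyz":[0,0,0],"delta_rot":[0,0,-17.4],"gripper":0.2}]}'
python3 -m handwheel '{"series":[{"xyz":[0,0,0],"delta_rot":[0,0,-1.4],"gripper":0.2},{"xyz":[0,0,0],"delta_rot":[0,0,-2.6],"gripper":0.6},{"xyz":[0,0,0],"delta_rot":[0,0,-2.6],"gripper":1},{"xyz":[0,0,0],"delta_rot":[0,0,-2.6],"gripper":1},{"xyz":[0,0,0],"delta_rot":[0,0,-2.6],"gripper":1},{"xyz":[0,0,0],"delta_rot":[0,0,-2.6],"gripper":1},{"xyz":[0,0,0],"delta_rot":[0,0,-2.6],"gripper":1}]}'
```

```text
time_s: 18.12
ee_pos: [0.5243, 0.1771, 0.1511]
ee_rot: [[0.188, -0.982, 0.0], [-0.982, -0.188, -0.001], [0.001, -0.0, -1.0]]
contact_force: [-0.3, -1.4, 2.5]
finger_gap: 0.0105
gripper_force: 59.9
time_s: 19.25
ee_pos: [0.5245, 0.1772, 0.1529]
ee_rot: [[1.0, 0.008, 0.001], [0.008, -1.0, -0.0], [0.001, 0.0, -1.0]]
contact_force: [1.0, -0.7, 2.6]
finger_gap: 0.0102
gripper_force: 59.9
time_s: 20.5
ee_pos: [0.5241, 0.1774, 0.1527]
ee_rot: [[0.502, -0.865, -0.0], [-0.865, -0.502, 0.0], [-0.0, 0.0, -1.0]]
contact_force: [-0.2, 0.1, -0.1]
finger_gap: 0.0686
gripper_force: 0.0
time_s: 21.75
ee_pos: [0.5241, 0.1774, 0.1527]
ee_rot: [[-0.962, -0.271, -0.0], [-0.271, 0.962, 0.0], [0.0, 0.0, -1.0]]
contact_force: [0.6, -0.4, 0.6]
finger_gap: 0.0684
gripper_force: 0.0
time_s: 22.62
ee_pos: [0.5243, 0.1773, 0.1528]
ee_rot: [[-1.0, -0.009, 0.0], [-0.009, 1.0, -0.0], [-0.0, -0.0, -1.0]]
contact_force: [0.2, -1.4, 1.7]
finger_gap: 0.0104
gripper_force: 60.1
```

Fourth stroke, to 795° in total.

```bash
python3 -m handwheel '{"series":[{"xyz":[0,0,0.0037],"delta_rot":[0,0,1.66],"gripper":1},{"xyz":[0,0,0.0074],"delta_rot":[0,0,3.33],"gripper":1},{"xyz":[0,0,0.0111],"delta_rot":[0,0,5],"gripper":1},{"xyz":[0,0,0.0148],"delta_rot":[0,0,6.66],"gripper":1},{"xyz":[0,0,0.0185],"delta_rot":[0,0,8.33],"gripper":1},{"xyz":[0,0,0.0222],"delta_rot":[0,0,10],"gripper":1},{"xyz":[0,0,0.0259],"delta_rot":[0,0,11.66],"gripper":1},{"xyz":[0,0,0.0296],"delta_rot":[0,0,13.33],"gripper":1},{"xyz":[0,0,0.0333],"delta_rot":[0,0,15],"gripper":1},{"xyz":[0,0,0.037],"delta_rot":[0,0,16.66],"gripper":1}]}'
python3 -m handwheel '{"series":[{"xyz":[0,0,0.0037],"delta_rot":[0,0,1.66],"gripper":1},{"xyz":[0,0,0.0074],"delta_rot":[0,0,3.33],"gripper":1},{"xyz":[0,0,0.0111],"delta_rot":[0,0,5],"gripper":1},{"xyz":[0,0,0.0148],"delta_rot":[0,0,6.66],"gripper":1},{"xyz":[0,0,0.0185],"delta_rot":[0,0,8.33],"gripper":1},{"xyz":[0,0,0.0222],"delta_rot":[0,0,10],"gripper":1},{"xyz":[0,0,0.0259],"delta_rot":[0,0,11.66],"gripper":1},{"xyz":[0,0,0.0296],"delta_rot":[0,0,13.33],"gripper":1},{"xyz":[0,0,0.0296],"delta_rot":[0,0,13.33],"gripper":1}]}'
python3 -m handwheel '{"series":[{"xyz":[0,0,0],"delta_rot":[0,0,0],"gripper":0.2},{"xyz":[0,0,0],"delta_rot":[0,0,0],"gripper":0.2},{"xyz":[0,0,0],"delta_rot":[0,0,0],"gripper":0.2},{"xyz":[0,0,0],"delta_rot":[0,0,0],"gripper":0.2},{"xyz":[0,0,0],"delta_rot":[0,0,-1.66],"gripper":0.2},{"xyz":[0,0,0],"delta_rot":[0,0,-3.33],"gripper":0.2},{"xyz":[0,0,0],"delta_rot":[0,0,-5],"gripper":0.2},{"xyz":[0,0,0],"delta_rot":[0,0,-6.66],"gripper":0.2},{"xyz":[0,0,0],"delta_rot":[0,0,-8.33],"gripper":0.2},{"xyz":[0,0,0],"delta_rot":[0,0,-10],"gripper":0.2}]}'
python3 -m handwheel '{"series":[{"xyz":[0,0,0],"delta_rot":[0,0,-1.74],"gripper":0.2},{"xyz":[0,0,0],"delta_rot":[0,0,-3.48],"gripper":0.2},{"xyz":[0,0,0],"delta_rot":[0,0,-5.22],"gripper":0.2},{"xyz":[0,0,0],"delta_rot":[0,0,-6.96],"gripper":0.2},{"xyz":[0,0,0],"delta_rot":[0,0,-8.7],"gripper":0.2},{"xyz":[0,0,0],"delta_rot":[0,0,-10.44],"gripper":0.2},{"xyz":[0,0,0],"delta_rot":[0,0,-12.18],"gripper":0.2},{"xyz":[0,0,0],"delta_rot":[0,0,-13.9],"gripper":0.2},{"xyz":[0,0,0],"delta_rot":[0,0,-15.66],"gripper":0.2},{"xyz":[0,0,0],"delta_rot":[0,0,-17.4],"gripper":0.2}]}'
python3 -m handwheel '{"series":[{"xyz":[0,0,0],"delta_rot":[0,0,-1.4],"gripper":0.2},{"xyz":[0,0,0],"delta_rot":[0,0,-2.6],"gripper":0.6},{"xyz":[0,0,0],"delta_rot":[0,0,-2.6],"gripper":1},{"xyz":[0,0,0],"delta_rot":[0,0,-2.6],"gripper":1},{"xyz":[0,0,0],"delta_rot":[0,0,-2.6],"gripper":1},{"xyz":[0,0,0],"delta_rot":[0,0,-2.6],"gripper":1},{"xyz":[0,0,0],"delta_rot":[0,0,-2.6],"gripper":1}]}'
python3 - <<'E'
from h import *
f=grab_frame('side');save({'image':cv2.resize(f['image'][190:310,180:300],(480,480))},'s3')
E
```

```text
time_s: 23.88
ee_pos: [0.5241, 0.1774, 0.1551]
ee_rot: [[0.188, -0.982, -0.0], [-0.982, -0.188, 0.0], [-0.0, 0.0, -1.0]]
contact_force: [-1.0, -1.3, 1.9]
finger_gap: 0.0104
gripper_force: 60.2
time_s: 25.0
ee_pos: [0.5244, 0.1773, 0.1568]
ee_rot: [[1.0, 0.007, 0.0], [0.007, -1.0, -0.0], [0.0, 0.0, -1.0]]
contact_force: [-0.0, -1.5, 1.4]
finger_gap: 0.0106
gripper_force: 60.2
time_s: 26.25
ee_pos: [0.5242, 0.1774, 0.1567]
ee_rot: [[0.501, -0.865, -0.0], [-0.865, -0.501, 0.0], [-0.0, -0.0, -1.0]]
contact_force: [-0.5, 0.3, -0.3]
finger_gap: 0.0685
gripper_force: 0.0
time_s: 27.5
ee_pos: [0.5241, 0.1774, 0.1567]
ee_rot: [[-0.963, -0.27, -0.0], [-0.27, 0.963, 0.0], [0.0, 0.0, -1.0]]
contact_force: [-0.6, 0.1, 0.1]
finger_gap: 0.0686
gripper_force: 0.0
time_s: 28.38
ee_pos: [0.5243, 0.1774, 0.1569]
ee_rot: [[-1.0, -0.008, 0.0], [-0.008, 1.0, -0.0], [-0.0, -0.0, -1.0]]
contact_force: [0.0, -0.2, 1.7]
finger_gap: 0.0106
gripper_force: 60.0
```

View pics/s3.png

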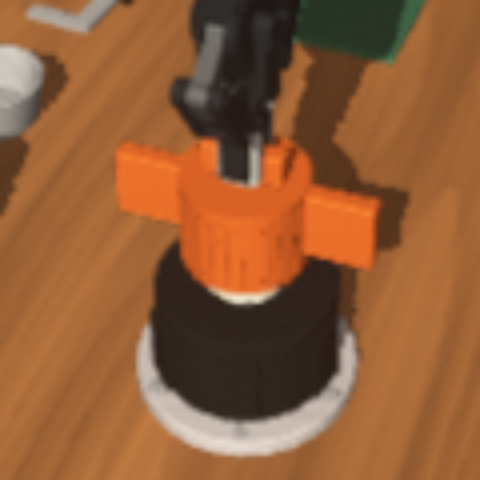

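The cap has risen and the white neck shows at (245,295), with the bar gripped at (240,165). I'll turn 90° more, past the end of the thread, then lift slowly.

```bash
python3 -m handwheel '{"series":[{"xyz":[0,0,0.0037],"delta_rot":[0,0,1.66],"gripper":1},{"xyz":[0,0,0.0074],"delta_rot":[0,0,3.33],"gripper":1},{"xyz":[0,0,0.01],"delta_rot":[0,0,5],"gripper":1},{"xyz":[0,0,0.012],"delta_rot":[0,0,6.66],"gripper":1},{"xyz":[0,0,0.014],"delta_rot":[0,0,8.33],"gripper":1},{"xyz":[0,0,0.016],"delta_rot":[0,0,10],"gripper":1},{"xyz":[0,0,0.018],"delta_rot":[0,0,11.66],"gripper":1},{"xyz":[0,0,0.02],"delta_rot":[0,0,13.33],"gripper":1},{"xyz":[0,0,0.02],"delta_rot":[0,0,15],"gripper":1},{"xyz":[0,0,0.02],"delta_rot":[0,0,15],"gripper":1}]}'
python3 -m handwheel '{"series":[{"xyz":[0,0,0.02],"delta_rot":[0,0,0],"gripper":1},{"xyz":[0,0,0.04],"delta_rot":[0,0,0],"gripper":1},{"xyz":[0,0,0.07],"delta_rot":[0,0,0],"gripper":1},{"xyz":[0,0,0.1],"delta_rot":[0,0,0],"gripper":1}]}'
```

```text
time_s: 29.68
ee_pos: [0.5248, 0.1772, 0.1587]
ee_rot: [[0.01, -1.0, 0.002], [-1.0, -0.01, -0.0], [0.0, -0.002, -1.0]]
contact_force: [0.2, -1.6, 6.8]
finger_gap: 0.0103
gripper_force: 60.8
time_s: 30.18
ee_pos: [0.5241, 0.1772, 0.1639]
ee_rot: [[0.008, -1.0, -0.0], [-1.0, -0.008, -0.0], [0.0, 0.0, -1.0]]
contact_force: [1.6, -1.9, -0.7]
finger_gap: 0.0103
gripper_force: 59.6
```

Force is only the cap's weight, so it is free. Next I lift it clear and carry it over to the pad.

```bash
python3 -m handwheel '{"series":[{"xyz":[0,0,0.25],"delta_rot":[0,0,0],"gripper":1},{"xyz":[0,0,0.5],"delta_rot":[0,0,0],"gripper":1},{"xyz":[0,0,0.75],"delta_rot":[0,0,0],"gripper":1},{"xyz":[0,0,1.0],"delta_rot":[0,0,0],"gripper":1},{"xyz":[0,0,1.25],"delta_rot":[0,0,0],"gripper":1},{"xyz":[0,0,1.4],"delta_rot":[0,0,0],"gripper":1}]}'
python3 -m handwheel '{"series":[{"xyz":[0.06,-0.3,0],"delta_rot":[0,0,0],"gripper":1},{"xyz":[0.18,-0.9,0],"delta_rot":[0,0,0],"gripper":1},{"xyz":[0.32,-1.65,0],"delta_rot":[0,0,0],"gripper":1},{"xyz":[0.48,-2.45,0],"delta_rot":[0,0,0],"gripper":1},{"xyz":[0.64,-3.25,0],"delta_rot":[0,0,0],"gripper":1},{"xyz":[0.8,-4.05,0],"delta_rot":[0,0,0],"gripper":1},{"xyz":[0.95,-4.85,0],"delta_rot":[0,0,0],"gripper":1},{"xyz":[1.08,-5.6,0],"delta_rot":[0,0,0],"gripper":1},{"xyz":[1.18,-6.1,0],"delta_rot":[0,0,0],"gripper":1},{"xyz":[1.23,-6.36,0],"delta_rot":[0,0,0],"gripper":1}]}'
python3 -m handwheel '{"series":[{"xyz":[0,0,-0.3],"delta_rot":[0,0,0],"gripper":1},{"xyz":[0,0,-0.7],"delta_rot":[0,0,0],"gripper":1},{"xyz":[0,0,-1.1],"delta_rot":[0,0,0],"gripper":1},{"xyz":[0,0,-1.5],"delta_rot":[0,0,0],"gripper":1},{"xyz":[0,0,-1.9],"delta_rot":[0,0,0],"gripper":1},{"xyz":[0,0,-2.1],"delta_rot":[0,0,0],"gripper":1},{"xyz":[0,0,-2.1],"delta_rot":[0,0,0],"gripper":1}]}'
python3 - <<'E'
from h import *
f=grab_frame('side');save({'image':cv2.resize(f['image'][100:230,190:330],(560,520))},'s4')
f=grab_frame('scene');cv2.imwrite('pics/c4.png',cv2.resize(f['image'][130:260,100:240],(560,520))[:,:,::-1])
a=cv2.imread('pics/s4.png')[:,:,::-1]
cv2.imwrite('pics/b4.png',cv2.resize(np.hstack([cv2.imread('pics/c4.png'),cv2.imread('pics/s4.png')]),(800,372)))
E
```

```text
time_s: 30.92
ee_pos: [0.5244, 0.1775, 0.2491]
ee_rot: [[0.008, -1.0, 0.001], [-1.0, -0.008, 0.0], [-0.0, -0.001, -1.0]]
contact_force: [1.1, -0.1, -1.1]
finger_gap: 0.0099
gripper_force: 59.7
time_s: 32.17
ee_pos: [0.5974, -0.2065, 0.2471]
ee_rot: [[0.006, -1.0, -0.001], [-1.0, -0.006, 0.0], [-0.0, 0.001, -1.0]]
contact_force: [0.4, 0.9, -0.5]
finger_gap: 0.0103
gripper_force: 59.7
time_s: 33.05
ee_pos: [0.5974, -0.2039, 0.1213]
ee_rot: [[0.008, -1.0, -0.001], [-1.0, -0.008, 0.001], [-0.001, 0.001, -1.0]]
contact_force: [-0.1, -0.0, -0.7]
finger_gap: 0.0103
gripper_force: 59.8
```

View pics/b4.png

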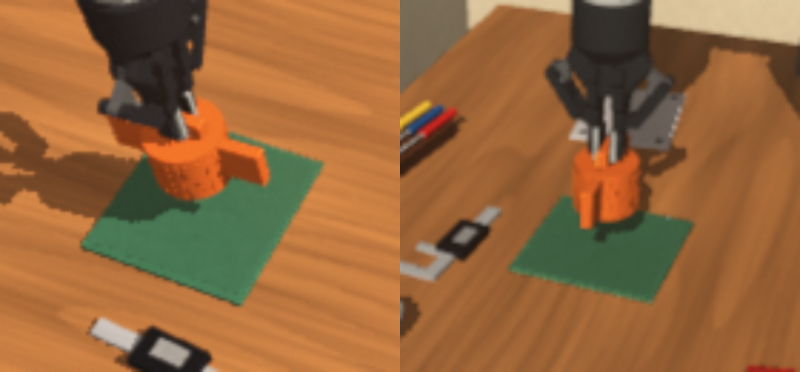

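The cap hangs upright over the pad, at (190,165) in the left half and (605,190) in the right. I'll lower it until it touches.

```bash
python3 -m handwheel '{"series":[{"xyz":[0,0,-0.25],"delta_rot":[0,0,0],"gripper":1},{"xyz":[0,0,-0.5],"delta_rot":[0,0,0],"gripper":1},{"xyz":[0,0,-0.7],"delta_rot":[0,0,0],"gripper":1},{"xyz":[0,0,-0.78],"delta_rot":[0,0,0],"gripper":1},{"xyz":[0,0,-0.8],"delta_rot":[0,0,0],"gripper":1},{"xyz":[0,0,-0.81],"delta_rot":[0,0,0],"gripper":1}]}'
python3 -m handwheel '{"series":[{"xyz":[0,0,-0.01],"delta_rot":[0,0,0],"gripper":1},{"xyz":[0,0,-0.02],"delta_rot":[0,0,0],"gripper":1},{"xyz":[0,0,-0.02],"delta_rot":[0,0,0],"gripper":1}]}'
```

```text
time_s: 33.9
ee_pos: [0.5982, -0.2043, 0.0736]
ee_rot: [[0.008, -1.0, 0.001], [-1.0, -0.008, -0.0], [0.0, -0.001, -1.0]]
contact_force: [0.1, -0.5, -1.3]
finger_gap: 0.0101
gripper_force: 59.8
time_s: 34.28
ee_pos: [0.598, -0.2042, 0.0722]
ee_rot: [[0.008, -1.0, 0.0], [-1.0, -0.008, -0.0], [0.0, -0.0, -1.0]]
contact_force: [-0.3, -0.3, -0.8]
finger_gap: 0.0103
gripper_force: 59.8
```

```bash
python3 -m handwheel '{"series":[{"xyz":[0,0,-0.01],"delta_rot":[0,0,0],"gripper":1},{"xyz":[0,0,-0.02],"delta_rot":[0,0,0],"gripper":1},{"xyz":[0,0,-0.02],"delta_rot":[0,0,0],"gripper":1}]}'
python3 -m handwheel '{"series":[{"xyz":[0,0,-0.008],"delta_rot":[0,0,0],"gripper":1},{"xyz":[0,0,-0.012],"delta_rot":[0,0,0],"gripper":1},{"xyz":[0,0,-0.012],"delta_rot":[0,0,0],"gripper":1}]}'
```

```text
time_s: 34.65
ee_pos: [0.5979, -0.2042, 0.0709]
ee_rot: [[0.008, -1.0, -0.0], [-1.0, -0.008, 0.0], [-0.0, 0.0, -1.0]]
contact_force: [0.5, 0.4, -0.3]
finger_gap: 0.0106
gripper_force: 59.8
time_s: 35.02
ee_pos: [0.5979, -0.2042, 0.0702]
ee_rot: [[0.008, -1.0, -0.0], [-1.0, -0.008, -0.0], [-0.0, 0.0, -1.0]]
contact_force: [0.9, 0.3, -0.1]
finger_gap: 0.011
gripper_force: 59.8
```

```bash
python3 -m handwheel '{"series":[{"xyz":[0,0,-0.01],"delta_rot":[0,0,0],"gripper":1},{"xyz":[0,0,-0.015],"delta_rot":[0,0,0],"gripper":1},{"xyz":[0,0,-0.015],"delta_rot":[0,0,0],"gripper":1}]}'
```

```text
time_s: 35.4
ee_pos: [0.5979, -0.2042, 0.0693]
ee_rot: [[0.008, -1.0, -0.0], [-1.0, -0.008, 0.0], [-0.0, 0.0, -1.0]]
contact_force: [-0.8, 0.2, -0.5]
finger_gap: 0.0104
gripper_force: 59.8
```

```bash
python3 -m handwheel '{"series":[{"xyz":[0,0,-0.01],"delta_rot":[0,0,0],"gripper":1},{"xyz":[0,0,-0.015],"delta_rot":[0,0,0],"gripper":1},{"xyz":[0,0,-0.015],"delta_rot":[0,0,0],"gripper":1}]}'; python3 -m handwheel '{"series":[{"xyz":[0,0,-0.01],"delta_rot":[0,0,0],"gripper":1},{"xyz":[0,0,-0.015],"delta_rot":[0,0,0],"gripper":1},{"xyz":[0,0,-0.015],"delta_rot":[0,0,0],"gripper":1}]}'
```

```text
time_s: 35.78
ee_pos: [0.598, -0.2041, 0.0691]
ee_rot: [[0.008, -1.0, 0.0], [-1.0, -0.008, -0.0], [0.0, -0.0, -1.0]]
contact_force: [-1.6, 1.5, 5.9]
finger_gap: 0.0103
gripper_force: 60.7
time_s: 36.15
ee_pos: [0.5981, -0.2041, 0.0691]
ee_rot: [[0.008, -1.0, 0.001], [-1.0, -0.008, -0.0], [0.0, -0.001, -1.0]]
contact_force: [-4.0, 2.8, 14.8]
finger_gap: 0.0109
gripper_force: 61.8
```

Contact at z 0.069. Next I open, rise and check.

```bash
python3 -m handwheel '{"series":[{"xyz":[0,0,0.02],"delta_rot":[0,0,0],"gripper":1},{"xyz":[0,0,0.02],"delta_rot":[0,0,0],"gripper":0.3},{"xyz":[0,0,0.02],"delta_rot":[0,0,0],"gripper":0.3},{"xyz":[0,0,0.02],"delta_rot":[0,0,0],"gripper":0.3},{"xyz":[0,0,0.02],"delta_rot":[0,0,0],"gripper":0.3},{"xyz":[0,0,0.4],"delta_rot":[0,0,0],"gripper":0.3},{"xyz":[0,0,1.0],"delta_rot":[0,0,0],"gripper":0.3},{"xyz":[0,0,1.8],"delta_rot":[0,0,0],"gripper":0.3},{"xyz":[0,0,2.5],"delta_rot":[0,0,0],"gripper":0.3},{"xyz":[0,0,2.5],"delta_rot":[0,0,0],"gripper":0.3}]}'
python3 - <<'E'
from m import *
f=grab_frame('wrist');g=grab_frame('scene')
w=f['image'];cv2.imwrite('pics/e.png',cv2.resize(np.hstack([w,g['image']]),(800,300))[:,:,::-1])
c,P,ctr,R,a,e=capmeas(f,.059);print(ctr,R,a,e)
hsv=cv2.cvtColor(w,cv2.COLOR_RGB2HSV);m=cv2.inRange(hsv,(45,60,25),(95,255,255))
q=max(cv2.findContours(m,0,2)[0],key=cv2.contourArea)[:,0]
G=np.array([plane(f,u,v,.005,True) for u,v in q.astype(float)])[:,:2].astype(np.float32)
print(cv2.minAreaRect(G*1000))
E
```

```text
time_s: 37.4
ee_pos: [0.5998, -0.2051, 0.2212]
ee_rot: [[0.008, -1.0, 0.006], [-1.0, -0.008, -0.003], [0.003, -0.006, -1.0]]
contact_force: [1.0, -0.4, -0.6]
finger_gap: 0.0598
gripper_force: 0.0
[ 0.59895349 -0.20465856] 0.03360235676771656 90.41302833813577 (np.float64(-0.0682100147660437), np.float64(0.06878338984321829))
((599.3427124023438, -208.313720703125), (158.73406982421875, 158.8595428466797), 88.09540557861328)
```

View pics/e.png

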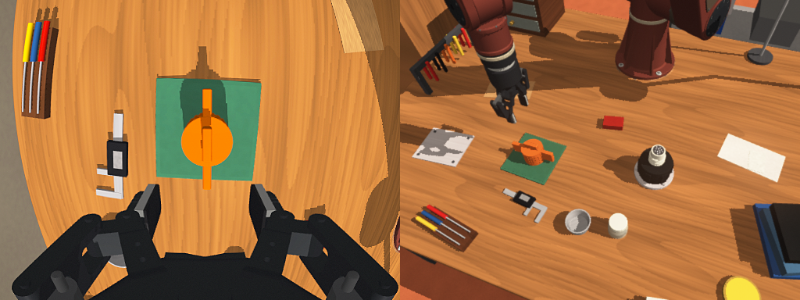

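The picture shows the cap standing upright on the pad, at (207,140) in the left half and (533,150) in the right, with the bystanders unmoved. Its ends lie 5 mm or more inside the pad by measurement.

```bash
python3 -c "from workcell import finish_job; print(finish_job())"
```

```text
the job is handed in; nothing more can be done
None
```

I unscrewed the cap (about 885° anticlockwise), lifted it off and set it upright on the green pad with at least 5 mm to spare at the vane tips; the bystanders looked unmoved in the last picture, and I handed the job in at about 37.5 s.

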